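Unload the plaster pressing stack

TASK

The plaster casts have been pressed flat and the stack can come apart. Working from the top down, one piece at a time: put the granite weight into the open wooden tray, the round plaster cast in the middle of the turntable, the plywood board squarely on the pile of boards like it, and the long plaster tile lengthwise in the middle of the wire drying rack. Set the plaster down gently, let everything lie flat, and leave the mug and bowl where they are.

Things in the scene. Friction and masses are not known exactly. Their poses are not given: they have to be found in the camera images.
- weight: Granite weight, top of the stack: dark grey stone block 42 x 42 mm, 34 mm high, with an upright round pale wooden knob (24 mm diameter, 28 mm high) on its middle; 62 mm high over all, about 0.2 kg. Origin: centre of its underside; z up along the knob, x and y along the block's sides. It lies on the round cast.
- roundel: Round plaster cast, second in the stack: off-white disc 62 mm in diameter, 14 mm thick, about 50 g. Origin: centre of its underside, z up. It lies under the weight, on the plywood board.
- board: Plywood pressing board, third in the stack: 62 x 110 mm (x by y), 12 mm thick, about 60 g. Origin: centre of its underside; y along its length, z up. It lies under the round cast, on the long tile.
- tile: Long plaster tile, lowest piece of the stack: off-white, 66 x 150 mm (x by y), 14 mm thick, about 0.18 kg. Origin: centre of its underside; y along its length, z up. It lies under the plywood board, on a fixed dark wooden base 90 x 180 mm and 18 mm high, which stays where it is.
- tray: Place of the weight: open square wooden tray, 94 x 94 mm outside, walls 5 mm thick and 20 mm high, floor 5 mm thick. Fixed. Origin: centre of its underside; z up.
- turntable: Place of the round cast: sculptor's turntable, a round dark metal disc 124 mm in diameter on a short column; its flat top is 40 mm above the table. Fixed, does not turn. Origin: centre of its foot on the table, z up.
- pile: Place of the plywood board: a pile of two plywood boards of the same 62 x 110 mm (x by y), 24 mm high together. Fixed. Origin: centre of its underside on the table; y along its length.
- rack: Place of the long tile: wire drying rack of steel bars, 96 x 190 mm (x by y), its flat barred top 28 mm above the table. Fixed. Origin: centre of its foot on the table; y along its length.
- mug: White mug, 80 mm in diameter, 90 mm high, not part of the job. Origin: centre of its underside.
- bowl: Blue bowl, 120 mm in diameter, 50 mm high, not part of the job. Origin: centre of its underside.
There are look-alikes about, which are no part of the job. Of the things that look like the weight, the largest one is meant.

How it is judged:
By the outcome, as a careful person would: the job done as asked, in the order asked, and still so for the second after the job is handed in, with the robot touching nothing.
It also fails if it takes over 128 s, if anything falls off the work surface, if the arm or the gripper's body presses on something with over 40 N, if the wrist force passes 120 N, or if a joint passes its speed limit or range.

ROBOT

A 6-joint arm with a two-finger parallel gripper is mounted at the origin on the work surface. World frame = base frame: x ahead of the robot, y to its left, z up, the work surface at z = 0. Lengths are in m, angles in rad, forces in N, time in s.
With the tool pointing down it reaches from about 0.35 to 0.975 m from the base axis. Payload 4.9 kg.
Tool frame: the origin (TCP) lies on the front face of the gripper's body, between the roots of the fingers; the fingertips stand 73 mm ahead of it and the grasp point (between the pads) lies 54 mm ahead of it; z points along the fingers, y is the line along which they close (so a half turn about z gives the same grasp; the last joint's range is limited). The gripper opens to 85 mm and grips with 20 to 120 N. Pads are 22 mm wide; open, the fingers measure 114 mm over their backs; the gripper's body (76 mm by 85 mm) begins 54 mm behind the grasp point. The pads swing forward as they close: fully open they stand 13 mm farther back than shut.
Start: joints at [-1.379, 0.053, 1.613, -0, 1.476, -0.119], TCP at [0.191, -0.595, 0.304] pointing down, gripper open.
Joint ranges: [-3.01, 3.01], [-1.01, 2.22], [0.06, 2.58], [-1.02, 4.17], [0.09, 2.62], [-3.14, 3.14]. Speed limits (rad/s): [2.57, 2.57, 3.14, 3.14, 3.14, 3.14].

INTERFACE

Orientations are given as a rotation vector (axis times angle).
In Python, from station import status, imaging, order gives the robot as it stands.
- The arm moves only by the tool arm_command, never from a script. Its argument "increments" is a list of rows, each an object with "slide": the shift along the tool's x, y, z in m, a list of three; "spin": the turn about the tool's z in degrees; "gripper": the opening, from -1 (shut) to 1 (fully open). In form: [{"slide": [x, y, z], "spin": spin, "gripper": gripper}, ...]. A call has 1 to 8 rows; each row is the pose to reach, as a shift and turn from the pose commanded when the call began, along the tool's axes at that moment; what a row does not reach only later rows make up. A row lasts 1/12 s, in which the tool goes at most 41.7 mm and 7.16 degrees, less where a joint would pass 70% of its speed; a pose out of reach is approached as far as the arm can. A call with a gripper value outside its range is refused whole. The fingers move at their own pace and stop on an object; "newtons" is the grip in N (left out, the last holds). Time passes only in rows, so rows that repeat a pose let the fingers close. It gives the time, the measured TCP pose, the force, the opening and the grip force at its end, in the units of the state.
- status.get_obs(): the state, without advancing time (a new reading comes with each control period).
- imaging.get_image(name): name is "scene" or "top" or "wrist"; returns a dict with "frame" (400x640x3 uint8, red, green, blue), "vfov" (degrees; the focal length in pixels is half the picture's height over the tangent of half this angle, whatever the lens; pixels are square), "cx", "cy" (the principal point, pixels), "view" (4x4, takes a point from world to camera coordinates); the wrist camera has in their place "mount" (4x4, takes a point from camera to tool coordinates, whose origin is the TCP and whose axes are the flange's). Camera axes: x right, y up, looking along -z (the intrinsics and any distortion apply to the point x, -y, -z); pixel columns grow to the right and rows downward; lengths in m; the calibration is good to about 2 mm. A picture is of the moment at which its call begins: read the wrist's pose just before it. There is no depth.
- order.finish_job(): hands the job in; it is judged then, once.
The state is a dict: "t": time; "q": joint angles; "dq": joint speeds; "effort": joint torques, N m; "tool_pos": TCP position; "tool_rot": TCP orientation; "contact_force": force on the tool from outside, world axes, zero at the start; "wrist_torque": the same for the moment, N m; "opening": finger opening in m; "grip_force": force on a finger pad.
Only numpy, scipy, OpenCV 4.12 (cv2) and the standard library are available. Lean on these libraries where they do the work, as an engineer would, in place of code of your own. Each camera call takes 0.05 s, during which the arm holds its last target. There are 200 camera calls.

## Working session

There is one attempt and no reset: what is moved stays moved. The work goes in short steps, Python scripts to look and compute and a tool call to move; the robot and the scene stay as the last step left them, time stands still between calls to the robot, and variables do not carry over. Pictures are saved under pics/ and viewed, at most 14 in all, crops included, and the job is handed in when it is done.

Besides the shell and the picture viewer there is one more tool, called as name(argument=value, ...) on one line, values as JSON. arm_command: Moves the arm, as the interface text tells. Its arguments: {"type":"object","properties":{"increments":{"type":"array","items":{"type":"object","properties":{"slide":{"type":"array","items":{"type":"number"}},"spin":{"type":"number"},"gripper":{"type":"number"}}}},"newtons":{"type":"number"}},"required":["increments"]}

```bash
mkdir -p pics; ls; python3 - <<'E'
from station import status, imaging
import cv2, numpy as np
o=status.get_obs(); print(o)
for n in("scene","top"):
    d=imaging.get_image(n); cv2.imwrite(f"pics/{n}0.png",d["frame"][:,:,::-1])
    print(n,{k:(np.round(v,4).tolist() if k=="view" else v) for k,v in d.items() if k!="frame"})
d=imaging.get_image("wrist");print({k:v for k,v in d.items() if k!="frame"})
E
```

```text
pics
{'t': 0.0, 'q': array([-1.37900329e+00,  5.33607283e-02,  1.61428147e+00, -2.65169429e-05,
        1.47598162e+00, -1.19018755e-01]), 'dq': array([-0.00141723,  0.00110066, -0.00163588, -0.0015549 ,  0.00020087,
        0.00032111]), 'effort': array([ 1.18922115e-03, -3.93677008e+01, -3.70177031e+01, -2.54681345e-04,
        6.94888717e-03,  7.45317152e-06]), 'tool_pos': array([ 0.19103915, -0.59459713,  0.30266794]), 'tool_rot': array([-3.10172762e+00, -4.85949120e-01,  1.57402137e-04]), 'contact_force': array([-0.39123502, -0.73558344, -0.07150457]), 'wrist_torque': array([ 0.02346938,  0.01576399, -0.01238567]), 'grip_force': 0.0, 'opening': 0.08545100649087095}
scene {'vfov': 43.41871693544718, 'cx': 322.6361623644868, 'cy': 201.03319315462664, 'view': [[0.6221, 0.7828, 0.0104, -0.3994], [-0.6201, 0.4846, 0.617, 0.2436], [0.478, -0.3903, 0.7869, -1.5112], [0.0, 0.0, 0.0, 1.0]]}
top {'vfov': 50.89497204130727, 'cx': 321.1166982192928, 'cy': 193.16099122825656, 'view': [[-0.0055, -0.9998, 0.0176, 0.0982], [0.9873, -0.0027, 0.1588, -0.5219], [-0.1587, 0.0182, 0.9872, -1.1984], [0.0, 0.0, 0.0, 1.0]]}
{'vfov': 70.794696263159, 'cx': 317.0213735708765, 'cy': 201.5393997249099, 'mount': array([[-2.42401365e-04,  9.58198237e-01,  2.86105016e-01,
         7.30846744e-02],
       [ 9.99999783e-01,  5.71544059e-05,  6.55829331e-04,
         2.91941107e-04],
       [ 6.12062346e-04,  2.86105113e-01, -9.58198043e-01,
        -7.03789248e-02],
       [ 0.00000000e+00,  0.00000000e+00,  0.00000000e+00,
         1.00000000e+00]])}
```

View pics/scene0.png

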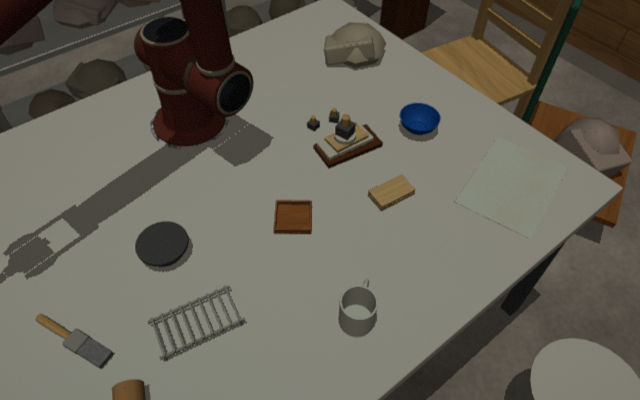

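View pics/top0.png

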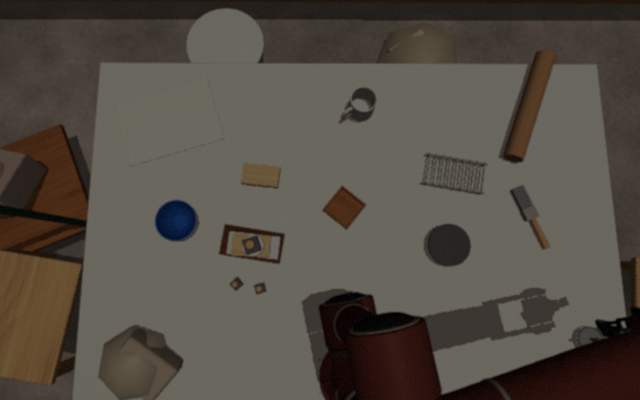

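The scene picture shows the stack at about (347,140) with two small look-alike weights beside it. The pile is at (391,192), the tray at (293,217), the turntable at (162,244) and the rack at (197,322). In the top view these are: stack (252,244), pile (261,175), tray (344,207), turntable (448,245), rack (453,173), bowl (176,220), mug (362,105).

```bash
cat > h.py <<'E'
import numpy as np, cv2
from scipy.spatial.transform import Rotation as R
from station import status, imaging
def grab(n):
    o=status.get_obs(); d=imaging.get_image(n); d["f"]=200/np.tan(np.radians(d["vfov"]/2))
    if n=="wrist":
        T=np.eye(4);T[:3,:3]=R.from_rotvec(o["tool_rot"]).as_matrix();T[:3,3]=o["tool_pos"]
        d["c2w"]=T@d["mount"]
    else: d["c2w"]=np.linalg.inv(d["view"])
    return d
def bp(d,u,v,z):
    r=d["c2w"][:3,:3]@np.array([(u-d["cx"])/d["f"],-(v-d["cy"])/d["f"],-1]); c=d["c2w"][:3,3]
    return c+r*(z-c[2])/r[2]
def proj(d,p):
    q=np.linalg.inv(d["c2w"])@np.append(p,1); return np.array([d["cx"]-d["f"]*q[0]/q[2],d["cy"]+d["f"]*q[1]/q[2]])
def ortho(d,c,w,h,z,s,ang=0):
    "rectified picture of plane z: centre c, w x h m, s px/m; right = x turned by ang, up = y turned"
    cs,sn=np.cos(ang),np.sin(ang); dst=[];src=[]
    for a,b in((-1,-1),(1,-1),(1,1),(-1,1)):
        x,y=a*w/2,b*h/2; src.append(proj(d,[c[0]+cs*x-sn*y,c[1]+sn*x+cs*y,z])); dst.append([(x+w/2)*s,(h/2-y)*s])
    M=cv2.getPerspectiveTransform(np.float32(src),np.float32(dst))
    return cv2.warpPerspective(d["frame"][:,:,::-1],M,(int(w*s),int(h*s)),flags=cv2.INTER_CUBIC)
E
python3 - <<'E'
from h import *
d=grab("top"); s=grab("scene")
for n,uv,z,us in(("weight",(252,242),.12,(346,122)),("pile",(261,173),.024,(391,189)),("tray",(344,206),.01,(293,216)),("turn",(448,244),.04,(162,242)),("rack",(453,172),.028,(197,320)),("bowl",(176,219),.04,(420,116)),("mug",(364,103),.09,(358,294)),("s1",(236,284),.03,(313,122)),("s2",(260,288),.03,(334,115))):
    print(n,bp(d,*uv,z).round(3),bp(s,*us,z).round(3))
cr=d["frame"][140:310,200:500,::-1]
cv2.imwrite("pics/topcrop.png",cv2.convertScaleAbs(cv2.resize(cr,(800,453),interpolation=cv2.INTER_CUBIC),alpha=1.5))
E
```

```text
weight [0.377 0.285 0.12 ] [0.39  0.278 0.12 ]
pile [0.587 0.276 0.024] [0.582 0.277 0.024]
tray [0.488 0.027 0.01 ] [0.486 0.027 0.01 ]
turn [ 0.372 -0.272  0.04 ] [ 0.374 -0.275  0.04 ]
rack [ 0.588 -0.303  0.028] [ 0.594 -0.309  0.028]
bowl [0.448 0.518 0.04 ] [0.44  0.525 0.04 ]
mug [ 0.782 -0.03   0.09 ] [ 0.784 -0.019  0.09 ]
s1 [0.261 0.341 0.03 ] [0.259 0.268 0.03 ]
s2 [0.25  0.272 0.03 ] [0.274 0.335 0.03 ]
```

View pics/topcrop.png

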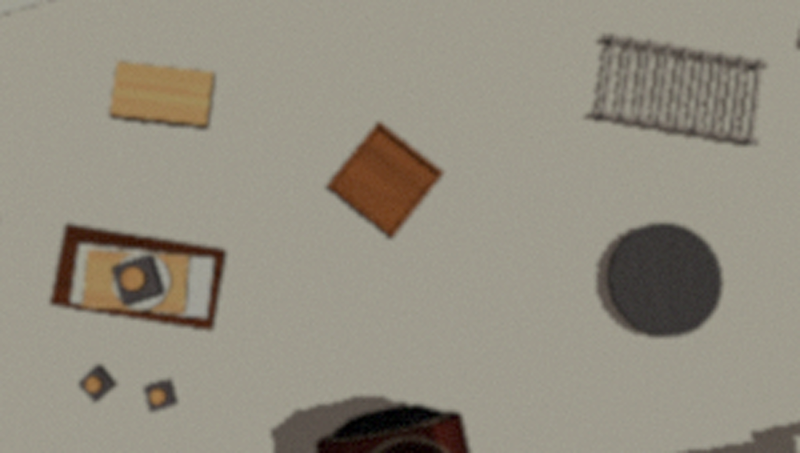

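The enlarged crop agrees with that. The granite weight at (137,278) lies on the cast, board and tile. The smaller look-alikes are at (97,382) and (160,393). Next is a closer survey with the wrist camera.

```bash
cat >> h.py <<'E'
def go(x,y,z,yaw=None):
    "slide/spin from measured pose to TCP target (yaw: world angle of tool x, deg)"
    o=status.get_obs(); r=R.from_rotvec(o["tool_rot"]).as_matrix(); y0=np.degrees(np.arctan2(r[1,0],r[0,0]))
    d=r.T@(np.array([x,y,z])-o["tool_pos"]); sp=0 if yaw is None else y0-yaw
    print("slide mm",(d*1e3).round(1),"spin",round(sp,1),"rows",int(np.ceil(max(np.linalg.norm(d)/.0417,abs(sp)/7.16))),"yaw now",y0.round(1),"t",round(o["t"],2),"F",o["contact_force"].round(1),"op",round(o["opening"]*1e3,1))
E
python3 - <<'E'
from h import *
go(.50,-.29,.33)
E
```

```text
slide mm [ 387.3 -195.8  -26.4] spin 0 rows 11 yaw now 17.8 t 0.25 F [ 0.  -0.3 -0.2] op 85.3
```

arm_command(increments=[{"slide": [0.387,-0.196,-0.026]},{"slide": [0.387,-0.196,-0.026]},{"slide": [0.387,-0.196,-0.026]},{"slide": [0.387,-0.196,-0.026]},{"slide": [0.387,-0.196,-0.026]},{"slide": [0.387,-0.196,-0.026]},{"slide": [0.387,-0.196,-0.026]},{"slide": [0.387,-0.196,-0.026]}])

```text
validation failed for argument at $.in...
```

arm_command(increments=[{"slide": [0.387,-0.196,-0.026],"spin": 0,"gripper": 1},{"slide": [0.387,-0.196,-0.026],"spin": 0,"gripper": 1},{"slide": [0.387,-0.196,-0.026],"spin": 0,"gripper": 1},{"slide": [0.387,-0.196,-0.026],"spin": 0,"gripper": 1},{"slide": [0.387,-0.196,-0.026],"spin": 0,"gripper": 1},{"slide": [0.387,-0.196,-0.026],"spin": 0,"gripper": 1},{"slide": [0.387,-0.196,-0.026],"spin": 0,"gripper": 1},{"slide": [0.387,-0.196,-0.026],"spin": 0,"gripper": 1}])

```text
t: 0.92
tool_pos: [0.4288, -0.3594, 0.3241]
tool_rot: [3.103, 0.486, 0.0]
contact_force: [0.0, -0.7, 1.0]
opening: 0.0852
grip_force: 0.0
```

arm_command(increments=[{"slide": [0.07,-0.033,-0.006],"spin": 0,"gripper": 1},{"slide": [0.07,-0.033,-0.006],"spin": 0,"gripper": 1},{"slide": [0.07,-0.033,-0.006],"spin": 0,"gripper": 1},{"slide": [0.07,-0.033,-0.006],"spin": 0,"gripper": 1}])

```text
t: 1.25
tool_pos: [0.4854, -0.3069, 0.3299]
tool_rot: [3.103, 0.492, -0.0]
contact_force: [0.7, -0.2, -0.8]
opening: 0.0851
grip_force: 0.0
```

```bash
python3 - <<'E'
from h import *
import pickle
d=grab("wrist"); pickle.dump(d,open("w1.pkl","wb")); cv2.imwrite("pics/w1.png",d["frame"][:,:,::-1])
go(.46,.14,.36,10)
E
```

```text
slide mm [ 114.2 -433.8  -30.4] spin 7.9 rows 11 yaw now 17.9 t 1.3 F [-0.6 -1.2 -0.4] op 85.6
```

View pics/w1.png

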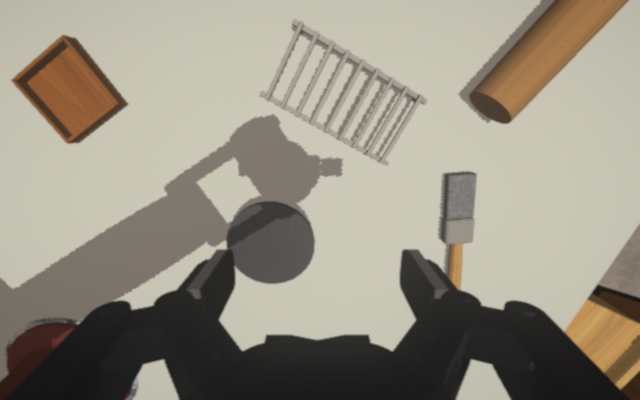

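The wrist view shows the tray with corners about (66,37), (127,103), (72,142) and (13,80). The rack's top corners are near (296,22), (426,99), (385,162) and (263,95), and the turntable disc is at (271,242).

```bash
cat >> h.py <<'E'
def quad(d,pts,z,name=""):
    P=np.array([bp(d,*p,z)[:2] for p in pts]); e=np.roll(P,-1,0)-P
    print(name,"c",P.mean(0).round(4),"edges mm",(np.linalg.norm(e,axis=1)*1e3).round(1),"ang",(np.degrees(np.arctan2(e[:,1],e[:,0]))%180).round(1))
E
python3 - <<'E'
from h import *
import pickle
d=pickle.load(open("w1.pkl","rb"))
quad(d,[(296,22),(426,99),(385,162),(263,95)],.028,"rack")
quad(d,[(66,37),(127,103),(72,142),(13,80)],.02,"tray")
a=[bp(d,u,v,.04)[:2] for u,v in((227,242),(315,242),(271,201),(271,283))]; print("turn",np.mean(a,0),np.linalg.norm(a[0]-a[1]),np.linalg.norm(a[2]-a[3]))
o=np.hstack([ortho(d,(.59,-.305),.26,.26,.028,1500),ortho(d,(.374,-.274),.2,.26,.04,1500)])
cv2.imwrite("pics/o1.png",o)
E
```

```text
rack c [ 0.5887 -0.3088] edges mm [180.8  90.8 177.8  90.1] ang [ 80.3 167.9  80.1 169.8]
tray c [0.4879 0.0221] edges mm [95.2 95.8 93.7 91.8] ang [ 56.1 138.7  53.8 139.3]
turn [ 0.37527272 -0.27520676] 0.12286568703318691 0.12524439376934304
```

View pics/o1.png

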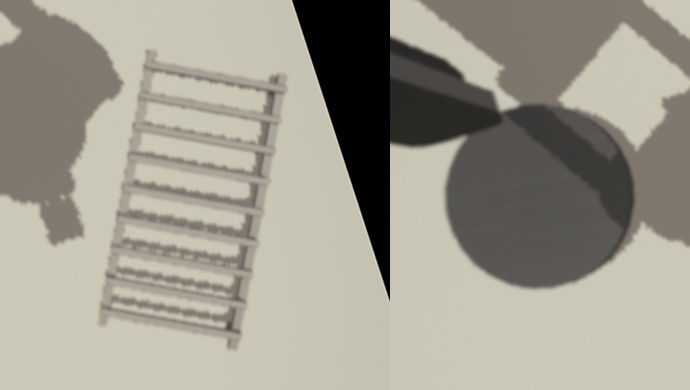

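arm_command(increments=[{"slide": [0.114,-0.434,-0.03],"spin": 8,"gripper": 1},{"slide": [0.114,-0.434,-0.03],"spin": 8,"gripper": 1},{"slide": [0.114,-0.434,-0.03],"spin": 8,"gripper": 1},{"slide": [0.114,-0.434,-0.03],"spin": 8,"gripper": 1},{"slide": [0.114,-0.434,-0.03],"spin": 8,"gripper": 1},{"slide": [0.114,-0.434,-0.03],"spin": 8,"gripper": 1},{"slide": [0.114,-0.434,-0.03],"spin": 8,"gripper": 1},{"slide": [0.114,-0.434,-0.03],"spin": 8,"gripper": 1}])

```text
t: 1.97
tool_pos: [0.4656, 0.0241, 0.3521]
tool_rot: [3.13, 0.263, 0.001]
contact_force: [0.3, 0.2, -0.4]
opening: 0.0857
grip_force: 0.0
```

The rectified rack's rail ends at (151,50), (281,75), (234,348) and (103,325) put it at about (0.588,-0.308), with its long axis at 80°. The turntable disc is centred at about (0.3745,-0.275).

arm_command(increments=[{"slide": [-0.005,-0.156,-0.02],"spin": 0,"gripper": 1},{"slide": [-0.005,-0.156,-0.02],"spin": 0,"gripper": 1},{"slide": [-0.005,-0.156,-0.02],"spin": 0,"gripper": 1},{"slide": [-0.005,-0.156,-0.02],"spin": 0,"gripper": 1},{"slide": [-0.005,-0.156,-0.02],"spin": 0,"gripper": 1},{"slide": [-0.005,-0.156,-0.02],"spin": 0,"gripper": 1},{"slide": [-0.005,-0.156,-0.02],"spin": 0,"gripper": 1}])

```text
t: 2.55
tool_pos: [0.4351, 0.1755, 0.3717]
tool_rot: [3.13, 0.266, -0.001]
contact_force: [-0.4, 0.4, -0.6]
opening: 0.0852
grip_force: 0.0
```

```bash
python3 - <<'E'
from h import *
import pickle
d=grab("wrist"); pickle.dump(d,open("w2.pkl","wb")); cv2.imwrite("pics/w2.png",cv2.resize(d["frame"][:,:,::-1],(800,500),interpolation=cv2.INTER_CUBIC))
o=status.get_obs();print(o["tool_pos"],o["dq"].round(3))
E
```

```text
[0.43520903 0.17521091 0.37160884] [-0.009 -0.    -0.001  0.003 -0.002  0.002]
```

View pics/w2.png

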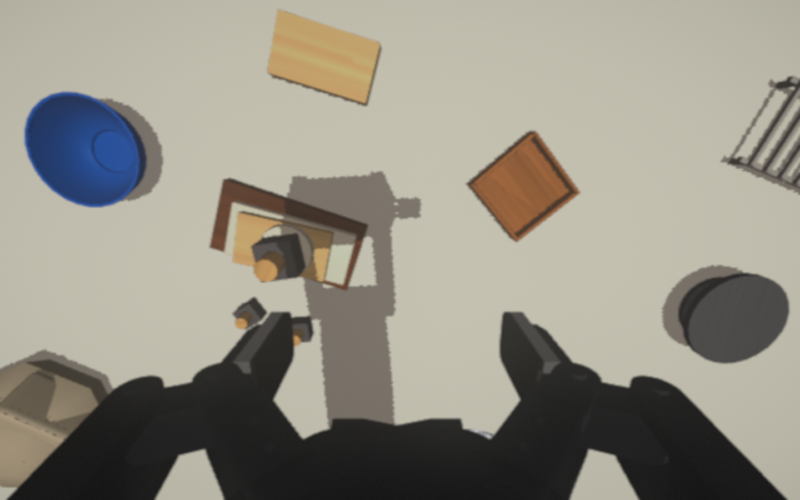

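The picture, scaled 1.25 times, shows the pile corners at (277,10), (380,42), (367,104) and (268,73). The tray corners are (533,131), (578,191), (517,240) and (468,184), and the knob top is at (265,270).

```bash
python3 - <<'E'
from h import *
import pickle
d=pickle.load(open("w2.pkl","rb"))
S=lambda l:[(a/1.25,b/1.25) for a,b in l]
quad(d,S([(277,10),(380,42),(367,104),(268,73)]),.024,"pile")
quad(d,S([(533,131),(578,191),(517,240),(468,184)]),.02,"tray")
a=ortho(d,(.375,.285),.2,.2,.120,1330);b=ortho(d,(.375,.285),.2,.2,.092,1330);c=ortho(d,(.375,.285),.2,.2,.032,1330)
e=ortho(d,(.588,.278),.2,.2,.024,1330);f=ortho(d,(.488,.025),.2,.2,.02,1330)
g=ortho(d,(.375,.285),.2,.2,.044,1330)
cv2.imwrite("pics/o2.png",np.vstack([np.hstack([a,b,c]),np.hstack([e,f,g])]))
E
```

```text
pile c [0.5832 0.2792] edges mm [109.5  62.4 110.3  60.7] ang [ 84.3 175.7  83.4 175. ]
tray c [0.4868 0.0303] edges mm [91.1 89.9 94.3 92.1] ang [ 51.8 141.8  53.1 139.9]
```

View pics/o2.png

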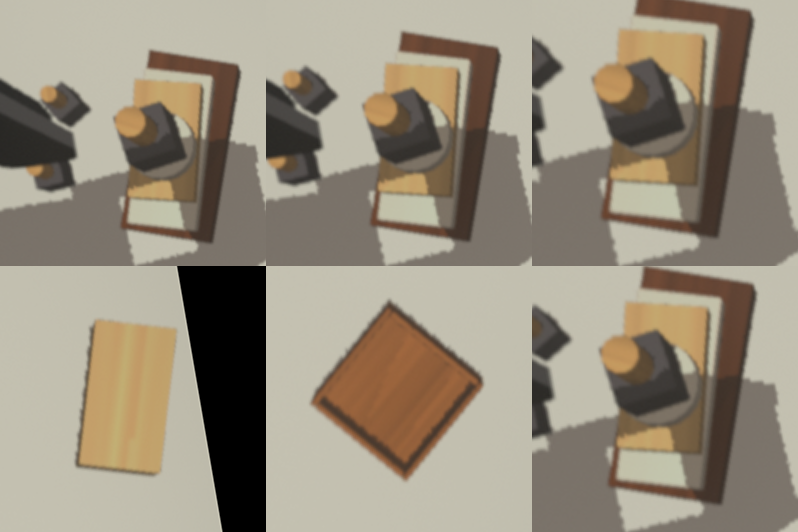

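The knob top at (130,122) in the first panel puts the weight at about (0.373,0.293). The pile is near (0.583,0.279), lengthwise at 84°. The tray estimates vary by a few mm, so I will measure it again from closer when hovering.

```bash
python3 - <<'E'
from h import *
go(.385,.293,.28,0)
E
```

```text
slide mm [ -29.7 -124.6   91.6] spin 9.7 rows 4 yaw now 9.7 t 2.6 F [-0.5 -0.3  0.5] op 85.0
```

arm_command(increments=[{"slide": [-0.03,-0.125,0.092],"spin": 10,"gripper": 1},{"slide": [-0.03,-0.125,0.092],"spin": 10,"gripper": 1},{"slide": [-0.03,-0.125,0.092],"spin": 10,"gripper": 1},{"slide": [-0.03,-0.125,0.092],"spin": 10,"gripper": 1},{"slide": [-0.03,-0.125,0.092],"spin": 10,"gripper": 1},{"slide": [-0.03,-0.125,0.092],"spin": 10,"gripper": 1},{"slide": [-0.03,-0.125,0.092],"spin": 10,"gripper": 1}])

```text
t: 3.18
tool_pos: [0.385, 0.2936, 0.2804]
tool_rot: [3.141, -0.009, 0.001]
contact_force: [0.1, 0.6, 0.5]
opening: 0.0854
grip_force: 0.0
```

```bash
python3 - <<'E'
from h import *
import pickle
d=grab("wrist"); pickle.dump(d,open("w3.pkl","wb"))
a=ortho(d,(.375,.293),.1,.1,.120,3000);b=ortho(d,(.375,.293),.1,.1,.092,3000)
cv2.imwrite("pics/o3.png",np.vstack([np.hstack([a,b]),cv2.resize(d["frame"][80:380,120:520,::-1],(600,450))]))
go(.373,.293,.12+.046)
E
```

```text
slide mm [-12.6   0.7 115.2] spin 0 rows 3 yaw now -0.3 t 3.23 F [ 0.3 -0.5 -1. ] op 85.0
```

View pics/o3.png

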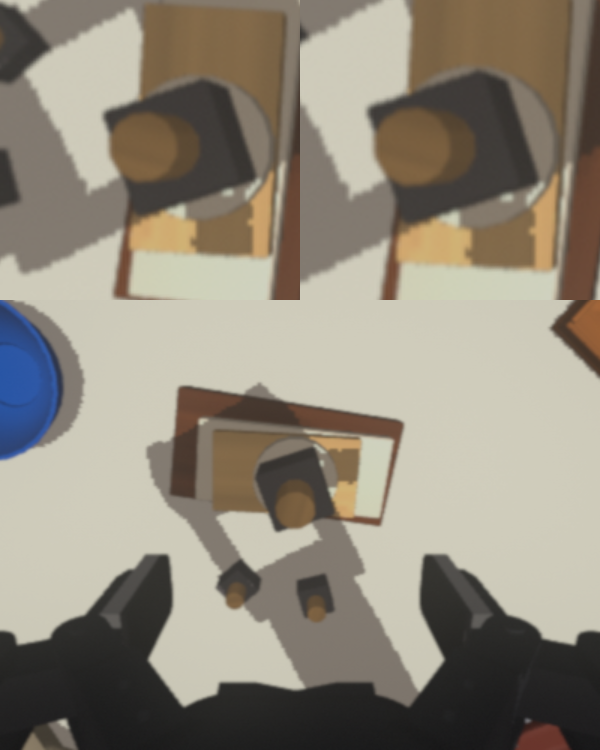

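In the rectified panels the knob top is at (143,145), which gives (0.3727,0.2947), and the block is turned by 18.6°. I descend to grip the knob.

arm_command(increments=[{"slide": [-0.0125,-0.001,0.05],"spin": 0,"gripper": 0.3},{"slide": [-0.0125,-0.001,0.085],"spin": 0,"gripper": 0.3},{"slide": [-0.0125,-0.001,0.113],"spin": 0,"gripper": 0.3},{"slide": [-0.0125,-0.001,0.113],"spin": 0,"gripper": 0.3},{"slide": [-0.0125,-0.001,0.113],"spin": 0,"gripper": 0.3},{"slide": [-0.0125,-0.001,0.113],"spin": 0,"gripper": -0.5},{"slide": [-0.0125,-0.001,0.113],"spin": 0,"gripper": -0.8},{"slide": [-0.0125,-0.001,0.113],"spin": 0,"gripper": -1}], newtons=40)

```text
t: 3.9
tool_pos: [0.3736, 0.2964, 0.1706]
tool_rot: [-3.139, 0.006, -0.009]
contact_force: [1.0, -0.7, 4.7]
opening: 0.0225
grip_force: 39.0
```

arm_command(increments=[{"slide": [0,0,0],"spin": 0,"gripper": -1},{"slide": [0,0,0],"spin": 0,"gripper": -1},{"slide": [0,0,-0.015],"spin": 0,"gripper": -1},{"slide": [0,0,-0.05],"spin": 0,"gripper": -1},{"slide": [0,0,-0.1],"spin": 0,"gripper": -1},{"slide": [0,0,-0.1],"spin": 0,"gripper": -1},{"slide": [0,0,-0.1],"spin": 0,"gripper": -1}])

```text
t: 4.48
tool_pos: [0.3734, 0.297, 0.2727]
tool_rot: [-3.136, 0.005, -0.014]
contact_force: [-0.4, 0.7, -2.3]
opening: 0.0225
grip_force: 39.7
```

```bash
python3 - <<'E'
from h import *
go(.470,.03,.27,35)
E
```

```text
slide mm [ 97.4 266.7   2.1] spin -35.2 rows 7 yaw now -0.2 t 4.48 F [-0.4  0.7 -2.3] op 22.5
```

arm_command(increments=[{"slide": [0.032,0.322,0.002],"spin": -35,"gripper": -1},{"slide": [0.032,0.322,0.002],"spin": -35,"gripper": -1},{"slide": [0.032,0.322,0.002],"spin": -35,"gripper": -1},{"slide": [0.032,0.322,0.002],"spin": -35,"gripper": -1},{"slide": [0.032,0.322,0.002],"spin": -35,"gripper": -1},{"slide": [0.032,0.322,0.002],"spin": -35,"gripper": -1},{"slide": [0.032,0.322,0.002],"spin": -35,"gripper": -1},{"slide": [0.032,0.322,0.002],"spin": -35,"gripper": -1}])

```text
t: 5.15
tool_pos: [0.3991, -0.0016, 0.2634]
tool_rot: [-2.996, -0.941, 0.003]
contact_force: [1.2, -0.4, -1.0]
opening: 0.0226
grip_force: 39.8
```

arm_command(increments=[{"slide": [0,0,0],"spin": 0,"gripper": -1},{"slide": [0,0,0],"spin": 0,"gripper": -1},{"slide": [0,0,0],"spin": 0,"gripper": -1}])

```text
t: 5.4
tool_pos: [0.3996, -0.0, 0.2638]
tool_rot: [-2.997, -0.938, 0.003]
contact_force: [-0.5, -0.1, -1.6]
opening: 0.0223
grip_force: 40.0
```

```bash
python3 - <<'E'
from h import *
import pickle
d=grab("wrist"); pickle.dump(d,open("w4.pkl","wb"))
a=ortho(d,(.487,.027),.15,.15,.020,2600)
cv2.imwrite("pics/o4.png",np.hstack([a,cv2.resize(d["frame"][:,100:540,::-1],(390,355))[:, :] if 0 else cv2.resize(d["frame"][:,100:540,::-1],(400,390))]))
go(.487,.027,.166+.005-.058+.004)
E
```

```text
slide mm [ 86.9  28.5 146.9] spin 0 rows 5 yaw now 34.9 t 5.45 F [-0.2 -0.  -0.9] op 22.6
```

View pics/o4.png

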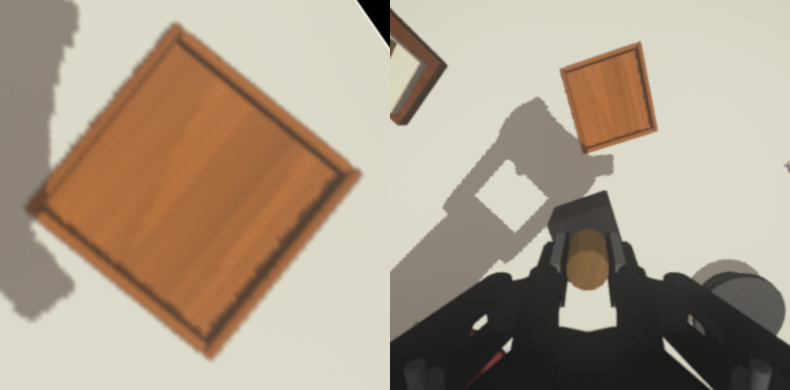

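The rectified tray corners (176,22), (360,174), (210,358) and (26,207) put its centre at (0.4862,0.0288), turned by 50.7°. The weight is held by its knob, upright and above.

arm_command(increments=[{"slide": [0.0873,0.0266,0.03],"spin": 3,"gripper": -1},{"slide": [0.0873,0.0266,0.06],"spin": 3,"gripper": -1},{"slide": [0.0873,0.0266,0.09],"spin": 3,"gripper": -1},{"slide": [0.0873,0.0266,0.115],"spin": 3,"gripper": -1},{"slide": [0.0873,0.0266,0.135],"spin": 3,"gripper": -1},{"slide": [0.0873,0.0266,0.14],"spin": 3,"gripper": -1},{"slide": [0.0873,0.0266,0.14],"spin": 3,"gripper": -1},{"slide": [0.0873,0.0266,0.14],"spin": 3,"gripper": -1}])

```text
t: 6.12
tool_pos: [0.4875, 0.0289, 0.1262]
tool_rot: [3.02, 0.864, 0.002]
contact_force: [0.8, 0.3, -2.2]
opening: 0.0227
grip_force: 40.0
```

arm_command(increments=[{"slide": [0,0,0.004],"spin": 0,"gripper": -1},{"slide": [0,0,0.006],"spin": 0,"gripper": -1},{"slide": [0,0,0.0075],"spin": 0,"gripper": -1},{"slide": [0,0,0.0085],"spin": 0,"gripper": -1},{"slide": [0,0,0.009],"spin": 0,"gripper": -1},{"slide": [0,0,0.009],"spin": 0,"gripper": -1}])

```text
t: 6.62
tool_pos: [0.4878, 0.0276, 0.1176]
tool_rot: [3.021, 0.86, 0.002]
contact_force: [-1.6, -0.1, 5.5]
opening: 0.0224
grip_force: 40.7
```

arm_command(increments=[{"slide": [0,0,0],"spin": 0,"gripper": -0.2},{"slide": [0,0,0],"spin": 0,"gripper": -0.1},{"slide": [0,0,0],"spin": 0,"gripper": 0},{"slide": [0,0,-0.01],"spin": 0,"gripper": 0},{"slide": [0,0,-0.05],"spin": 0,"gripper": 0.3},{"slide": [0,0,-0.09],"spin": 0,"gripper": 0.7},{"slide": [0,0,-0.13],"spin": 0,"gripper": 1},{"slide": [0,0,-0.15],"spin": 0,"gripper": 1}])

```text
t: 7.28
tool_pos: [0.4886, 0.0278, 0.2728]
tool_rot: [3.018, 0.86, 0.012]
contact_force: [0.2, -0.3, 0.6]
opening: 0.0852
grip_force: 0.0
```

```bash
python3 - <<'E'
from h import *
go(.345,.285,.24,-8)
E
```

```text
slide mm [  13.4 -294.5   31.4] spin 39.8 rows 8 yaw now 31.8 t 7.28 F [ 0.2 -0.3  0.6] op 85.2
```

arm_command(increments=[{"slide": [0.013,-0.294,0.01],"spin": 40,"gripper": 1},{"slide": [0.013,-0.294,0.01],"spin": 40,"gripper": 1},{"slide": [0.013,-0.294,0.01],"spin": 40,"gripper": 1},{"slide": [0.013,-0.294,0.01],"spin": 40,"gripper": 1},{"slide": [0.013,-0.294,0.01],"spin": 40,"gripper": 1},{"slide": [0.013,-0.294,0.01],"spin": 40,"gripper": 1},{"slide": [0.013,-0.294,0.01],"spin": 40,"gripper": 1},{"slide": [0.013,-0.294,0.01],"spin": 40,"gripper": 1}])

```text
t: 7.95
tool_pos: [0.3416, 0.2862, 0.257]
tool_rot: [-3.132, 0.226, -0.001]
contact_force: [0.8, 0.4, -0.1]
opening: 0.0855
grip_force: 0.0
```

arm_command(increments=[{"slide": [0,0,0],"spin": 0,"gripper": 1},{"slide": [0,0,0],"spin": 0,"gripper": 1},{"slide": [0,0,0],"spin": 0,"gripper": 1}])

```text
t: 8.2
tool_pos: [0.3432, 0.2845, 0.2567]
tool_rot: [3.133, -0.223, 0.001]
contact_force: [-0.2, -0.2, -1.0]
opening: 0.0852
grip_force: 0.0
```

```bash
python3 - <<'E'
from h import *
import pickle
d=grab("wrist"); pickle.dump(d,open("w5.pkl","wb"))
a=ortho(d,(.385,.285),.13,.19,.058,2000,-.14);b=ortho(d,(.385,.285),.13,.19,.044,2000,-.14);c=ortho(d,(.385,.285),.13,.19,.032,2000,-.14)
s=grab("top")["frame"][180:235,315:375,::-1]
s2=cv2.resize(s,(240,220),interpolation=cv2.INTER_CUBIC)
im=np.zeros((600,780,3),np.uint8); im[:380]=np.hstack([a,b,c]); im[380:,:240]=s2; im[380:,260:612]=cv2.resize(d["frame"][:,:,::-1],(352,220))
cv2.imwrite("pics/o5.png",im); go(.38,.285,.2)
E
```

```text
slide mm [35.7 -6.4 56.6] spin 0 rows 2 yaw now -8.3 t 8.3 F [-0.   0.9  0.4] op 85.3
```

View pics/o5.png

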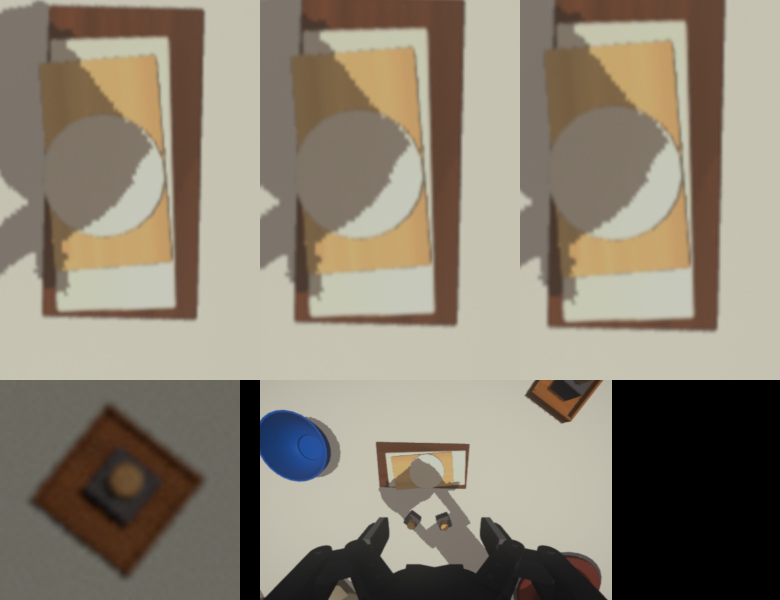

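The weight is seated squarely in the tray. The cast is centred at (103,176) in the first panel, giving (0.3726,0.2938). The board is at about (0.3737,0.3016) turned 86.5°, and the tile at about (0.374,0.2956) turned 83.5°.

```bash
python3 - <<'E'
from h import *
go(.3726,.2938,.130,-3.5)
E
```

```text
slide mm [ 27.1 -14.1 126.6] spin -4.8 rows 4 yaw now -8.3 t 8.3 F [-0.   0.9  0.4] op 85.3
```

arm_command(increments=[{"slide": [0.027,-0.014,0.04],"spin": -4.8,"gripper": 0.64},{"slide": [0.027,-0.014,0.08],"spin": -4.8,"gripper": 0.64},{"slide": [0.027,-0.014,0.11],"spin": -4.8,"gripper": 0.64},{"slide": [0.027,-0.014,0.127],"spin": -4.8,"gripper": 0.64},{"slide": [0.027,-0.014,0.127],"spin": -4.8,"gripper": 0.64},{"slide": [0.027,-0.014,0.127],"spin": -4.8,"gripper": 0.64},{"slide": [0.027,-0.014,0.127],"spin": -4.8,"gripper": 0.64},{"slide": [0.027,-0.014,0.127],"spin": -4.8,"gripper": 0.64}], newtons=20)

```text
t: 8.97
tool_pos: [0.3735, 0.295, 0.1318]
tool_rot: [-3.138, 0.094, -0.006]
contact_force: [-0.1, 0.1, -0.8]
opening: 0.07
grip_force: 0.0
```

```bash
python3 - <<'E'
from h import *
go(.3726,.2938,.113,-3.5)
E
```

```text
slide mm [-0.9  1.3 18.8] spin 0.1 rows 1 yaw now -3.4 t 8.97 F [-0.1  0.1 -0.8] op 70.0
```

arm_command(increments=[{"slide": [-0.001,0.001,0.006],"spin": 0,"gripper": 0.64},{"slide": [-0.001,0.001,0.012],"spin": 0,"gripper": 0.64},{"slide": [-0.001,0.001,0.015],"spin": 0,"gripper": 0.64},{"slide": [-0.001,0.001,0.017],"spin": 0,"gripper": 0.64},{"slide": [-0.001,0.001,0.017],"spin": 0,"gripper": 0.64}])

```text
t: 9.38
tool_pos: [0.3703, 0.2934, 0.1116]
tool_rot: [3.14, -0.093, -0.002]
contact_force: [0.8, -0.0, -0.5]
opening: 0.07
grip_force: 0.0
```

arm_command(increments=[{"slide": [0,0,0.001],"spin": 0,"gripper": 0.64},{"slide": [0,0,0.002],"spin": 0,"gripper": 0.64},{"slide": [0,0,0.002],"spin": 0,"gripper": 0.64}])

```text
t: 9.63
tool_pos: [0.3708, 0.2936, 0.1102]
tool_rot: [3.14, -0.093, -0.0]
contact_force: [-0.8, -0.1, -0.1]
opening: 0.0697
grip_force: 0.0
```

arm_command(increments=[{"slide": [0.002,0,0],"spin": 0,"gripper": 0.64},{"slide": [0.002,0,0],"spin": 0,"gripper": 0.5},{"slide": [0.002,0,0],"spin": 0,"gripper": 0.42},{"slide": [0.002,0,0],"spin": 0,"gripper": 0.3},{"slide": [0.002,0,0],"spin": 0,"gripper": 0.2},{"slide": [0.002,0,0],"spin": 0,"gripper": 0.2}], newtons=25)

```text
t: 10.13
tool_pos: [0.3736, 0.2938, 0.1114]
tool_rot: [-3.139, 0.093, -0.003]
contact_force: [-0.1, -0.3, 6.2]
opening: 0.061
grip_force: 28.8
```

arm_command(increments=[{"slide": [0,0,-0.002],"spin": 0,"gripper": 0.2},{"slide": [0,0,-0.006],"spin": 0,"gripper": 0.2},{"slide": [0,0,-0.02],"spin": 0,"gripper": 0.2},{"slide": [0,0,-0.06],"spin": 0,"gripper": 0.2},{"slide": [0,0,-0.1],"spin": 0,"gripper": 0.2},{"slide": [0,0,-0.13],"spin": 0,"gripper": 0.2},{"slide": [0,0,-0.13],"spin": 0,"gripper": 0.2}])

```text
t: 10.72
tool_pos: [0.3755, 0.2951, 0.2482]
tool_rot: [-3.133, 0.093, -0.018]
contact_force: [1.6, 0.7, 1.2]
opening: 0.0609
grip_force: 27.6
```

```bash
python3 - <<'E'
from h import *
d=grab("wrist"); cv2.imwrite("pics/w6.png",d["frame"][:,:,::-1])
go(.45,-.0,.245,-3.5)
E
```

```text
slide mm [ 92.9 289.5  -0.9] spin 0.1 rows 8 yaw now -3.4 t 10.77 F [-0.4 -0.5 -1. ] op 60.8
```

View pics/w6.png

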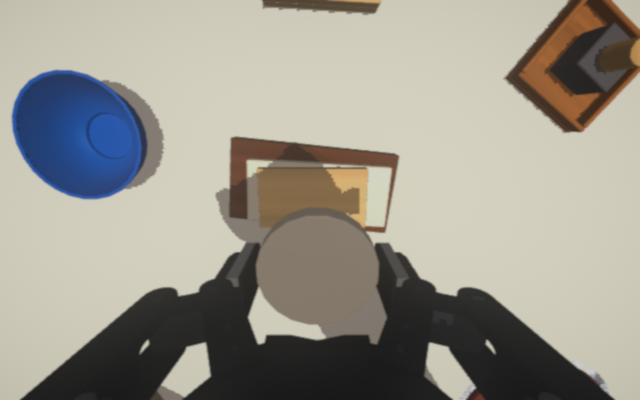

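The cast is held level between the pads, its top centred at (317,270), and the board and tile are undisturbed at (313,197).

arm_command(increments=[{"slide": [0.06,0.3,0],"spin": 0,"gripper": 0.2},{"slide": [0.06,0.3,0],"spin": 0,"gripper": 0.2},{"slide": [0.06,0.3,0],"spin": 0,"gripper": 0.2},{"slide": [0.06,0.3,0],"spin": 0,"gripper": 0.2},{"slide": [0.06,0.3,0],"spin": 0,"gripper": 0.2},{"slide": [0.06,0.3,0],"spin": 0,"gripper": 0.2},{"slide": [0.06,0.3,0],"spin": 0,"gripper": 0.2},{"slide": [0.06,0.3,0],"spin": 0,"gripper": 0.2}])

```text
t: 11.43
tool_pos: [0.4141, -0.0134, 0.2385]
tool_rot: [3.139, -0.1, -0.004]
contact_force: [0.5, 0.2, -0.3]
opening: 0.0611
grip_force: 27.7
```

```bash
python3 - <<'E'
from h import *
import pickle
d=grab("wrist")
# held disc centre in tool frame: intersect ray with tool plane z = .0674-.014
m=d["mount"]; r=m[:3,:3]@np.array([(317-d["cx"])/d["f"],-(270-d["cy"])/d["f"],-1]); c=m[:3,3]
print((c+r*(.0534-c[2])/r[2]).round(4))
go(.3745,-.275,.2,-3.5)
E
```

```text
[0.0008 0.0001 0.0534]
slide mm [-22.7 263.3  38.9] spin -0.2 rows 7 yaw now -3.7 t 11.48 F [-0.4 -0.5 -1.1] op 60.9
```

arm_command(increments=[{"slide": [-0.023,0.263,0.03],"spin": 0,"gripper": 0.2},{"slide": [-0.023,0.263,0.03],"spin": 0,"gripper": 0.2},{"slide": [-0.023,0.263,0.03],"spin": 0,"gripper": 0.2},{"slide": [-0.023,0.263,0.03],"spin": 0,"gripper": 0.2},{"slide": [-0.023,0.263,0.03],"spin": 0,"gripper": 0.2},{"slide": [-0.023,0.263,0.03],"spin": 0,"gripper": 0.2},{"slide": [-0.023,0.263,0.04],"spin": 0,"gripper": 0.2},{"slide": [-0.023,0.263,0.07],"spin": 0,"gripper": 0.2}])

```text
t: 12.15
tool_pos: [0.3773, -0.2748, 0.1725]
tool_rot: [3.135, -0.099, 0.007]
contact_force: [-0.4, 1.1, 0.5]
opening: 0.0608
grip_force: 27.8
```

arm_command(increments=[{"slide": [0,0,0.02],"spin": 0,"gripper": 0.2},{"slide": [0,0,0.03],"spin": 0,"gripper": 0.2},{"slide": [0,0,0.03],"spin": 0,"gripper": 0.2},{"slide": [0,0,0.03],"spin": 0,"gripper": 0.2}])

```text
t: 12.48
tool_pos: [0.3762, -0.2698, 0.1394]
tool_rot: [-3.139, 0.092, 0.002]
contact_force: [-0.3, -0.3, -0.0]
opening: 0.0609
grip_force: 27.8
```

```bash
python3 - <<'E'
from h import *
go(.3745,-.275,.1074,-3.5)
E
```

```text
slide mm [-1.3  5.4 32. ] spin 0.2 rows 1 yaw now -3.3 t 12.48 F [-0.3 -0.3 -0. ] op 60.9
```

arm_command(increments=[{"slide": [-0.002,0.005,0.01],"spin": 0,"gripper": 0.2},{"slide": [-0.002,0.005,0.02],"spin": 0,"gripper": 0.2},{"slide": [-0.002,0.005,0.025],"spin": 0,"gripper": 0.2},{"slide": [-0.002,0.005,0.028],"spin": 0,"gripper": 0.2},{"slide": [-0.002,0.005,0.028],"spin": 0,"gripper": 0.2},{"slide": [-0.002,0.005,0.028],"spin": 0,"gripper": 0.2}])

```text
t: 12.98
tool_pos: [0.3741, -0.2755, 0.1122]
tool_rot: [-3.14, 0.093, 0.0]
contact_force: [-0.0, -0.4, -0.6]
opening: 0.0612
grip_force: 27.8
```

arm_command(increments=[{"slide": [0,0,0.001],"spin": 0,"gripper": 0.2},{"slide": [0,0,0.002],"spin": 0,"gripper": 0.2},{"slide": [0,0,0.003],"spin": 0,"gripper": 0.2},{"slide": [0,0,0.004],"spin": 0,"gripper": 0.2},{"slide": [0,0,0.004],"spin": 0,"gripper": 0.2}])

```text
t: 13.4
tool_pos: [0.374, -0.2755, 0.1081]
tool_rot: [-3.14, 0.093, 0.0]
contact_force: [-0.3, -0.4, -0.8]
opening: 0.0612
grip_force: 27.8
```

arm_command(increments=[{"slide": [0,0,0.0005],"spin": 0,"gripper": 0.2},{"slide": [0,0,0.001],"spin": 0,"gripper": 0.2},{"slide": [0,0,0.001],"spin": 0,"gripper": 0.2}])

```text
t: 13.65
tool_pos: [0.3742, -0.2756, 0.1074]
tool_rot: [3.14, -0.093, 0.0]
contact_force: [0.2, 0.8, 0.5]
opening: 0.0607
grip_force: 28.5
```

arm_command(increments=[{"slide": [0,0,0.0005],"spin": 0,"gripper": 0.2},{"slide": [0,0,0.001],"spin": 0,"gripper": 0.2},{"slide": [0,0,0.001],"spin": 0,"gripper": 0.2}])

```text
t: 13.9
tool_pos: [0.3743, -0.2757, 0.1074]
tool_rot: [-3.14, 0.093, 0.001]
contact_force: [-3.3, 2.6, 8.8]
opening: 0.0609
grip_force: 32.6
```

arm_command(increments=[{"slide": [0,0,-0.0005],"spin": 0,"gripper": 0.5},{"slide": [0,0,-0.0005],"spin": 0,"gripper": 0.6},{"slide": [0,0,-0.0005],"spin": 0,"gripper": 0.7},{"slide": [0,0,-0.005],"spin": 0,"gripper": 0.8},{"slide": [0,0,-0.02],"spin": 0,"gripper": 1},{"slide": [0,0,-0.06],"spin": 0,"gripper": 1},{"slide": [0,0,-0.1],"spin": 0,"gripper": 1},{"slide": [0,0,-0.14],"spin": 0,"gripper": 1}])

```text
t: 14.57
tool_pos: [0.3736, -0.2751, 0.2474]
tool_rot: [-3.139, 0.093, 0.002]
contact_force: [0.6, -0.4, 1.3]
opening: 0.0857
grip_force: 0.0
```

```bash
python3 - <<'E'
from h import *
go(.43,.0,.245,40)
d=grab("wrist"); f=d["frame"][:,:,::-1].copy()
for n,r in(("r",.031),("t",.062)):
  z=.054 if n=="r" else .04
  for a in np.linspace(0,6.28,60): cv2.circle(f,tuple(int(k) for k in proj(d,[.3745+r*np.cos(a),-.275+r*np.sin(a),z])),1,(0,0,255),-1)
cv2.imwrite("pics/w7.png",f)
E
```

```text
slide mm [  40.  -277.9    2.7] spin -43.4 rows 7 yaw now -3.4 t 14.57 F [ 0.6 -0.4  1.3] op 85.7
```

View pics/w7.png

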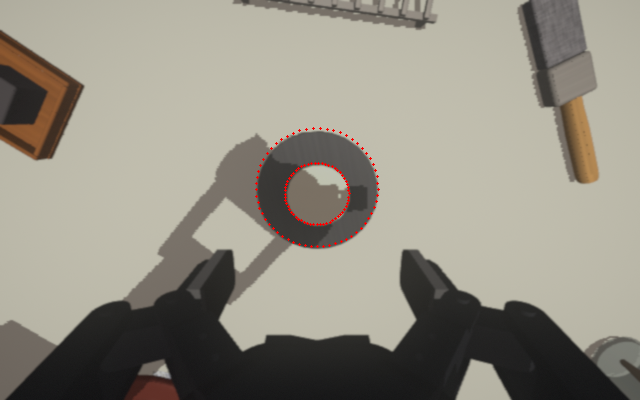

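The drawn circles match: the cast is centred on the turntable at (318,194). Now the board.

arm_command(increments=[{"slide": [0.04,-0.3,0],"spin": -50,"gripper": 1},{"slide": [0.04,-0.3,0],"spin": -50,"gripper": 1},{"slide": [0.04,-0.3,0],"spin": -50,"gripper": 1},{"slide": [0.04,-0.3,0],"spin": -50,"gripper": 1},{"slide": [0.04,-0.3,0],"spin": -50,"gripper": 1},{"slide": [0.04,-0.3,0],"spin": -50,"gripper": 1},{"slide": [0.04,-0.3,0],"spin": -50,"gripper": 1},{"slide": [0.04,-0.3,0],"spin": -50,"gripper": 1}])

```text
t: 15.28
tool_pos: [0.4319, 0.026, 0.2464]
tool_rot: [-2.878, -1.256, -0.003]
contact_force: [0.2, -0.6, 0.5]
opening: 0.0855
grip_force: 0.0
```

```bash
python3 - <<'E'
from h import *
go(.3737,.3016,.20,86.5)
E
```

```text
slide mm [ 162.4 -230.    46.9] spin -39.3 rows 7 yaw now 47.2 t 15.28 F [ 0.2 -0.6  0.5] op 85.5
```

arm_command(increments=[{"slide": [0.162,-0.23,0.02],"spin": -39.3,"gripper": 1},{"slide": [0.162,-0.23,0.02],"spin": -39.3,"gripper": 1},{"slide": [0.162,-0.23,0.02],"spin": -39.3,"gripper": 1},{"slide": [0.162,-0.23,0.02],"spin": -39.3,"gripper": 1},{"slide": [0.162,-0.23,0.02],"spin": -39.3,"gripper": 1},{"slide": [0.162,-0.23,0.02],"spin": -39.3,"gripper": 1},{"slide": [0.162,-0.23,0.02],"spin": -39.3,"gripper": 1},{"slide": [0.162,-0.23,0.02],"spin": -39.3,"gripper": 1}])

```text
t: 15.95
tool_pos: [0.3742, 0.3014, 0.2259]
tool_rot: [-2.291, -2.146, -0.001]
contact_force: [0.6, -0.6, 0.4]
opening: 0.0856
grip_force: 0.0
```

arm_command(increments=[{"slide": [0,0,0.0],"spin": 0,"gripper": 0.7},{"slide": [0,0,0.0],"spin": 0,"gripper": 0.7},{"slide": [0,0,0.0],"spin": 0,"gripper": 0.7}])

```text
t: 16.2
tool_pos: [0.3762, 0.2964, 0.2262]
tool_rot: [2.301, 2.139, -0.0]
contact_force: [0.1, -0.1, -0.4]
opening: 0.0725
grip_force: 0.0
```

```bash
python3 - <<'E'
from h import *
go(.3737,.3016,.12,86.5)
d=grab("wrist"); f=d["frame"][:,:,::-1].copy()
def rect(c,w,h,z,a,col):
    a=np.radians(a)-np.pi/2; cs,sn=np.cos(a),np.sin(a)
    P=[proj(d,[c[0]+cs*x-sn*y,c[1]+sn*x+cs*y,z]) for x,y in((-w,-h),(w,-h),(w,h),(-w,h))]
    cv2.polylines(f,[np.int32(np.array(P)*8)],True,col,1,shift=3)
rect((.3737,.3016),.031,.055,.044,86.5,(0,0,255)); rect((.3739,.2956),.033,.075,.032,83.5,(255,0,0))
cv2.imwrite("pics/w8.png",f)
E
```

```text
slide mm [  5.   -2.9 106.2] spin -0.7 rows 3 yaw now 85.8 t 16.2 F [ 0.1 -0.1 -0.4] op 72.5
```

View pics/w8.png

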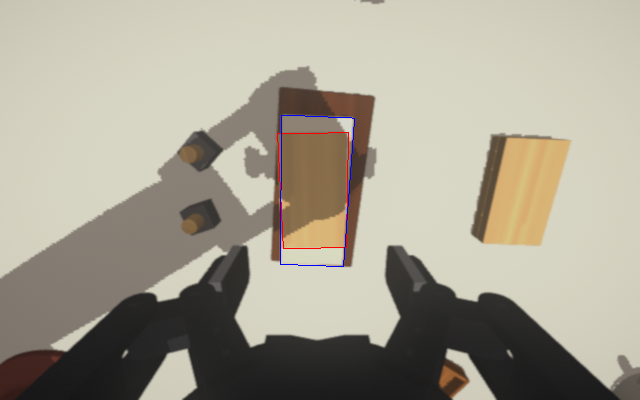

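The outlines of the board (red) and tile (blue) match the picture, so I descend along the board.

arm_command(increments=[{"slide": [0.005,-0.003,0.04],"spin": -0.7,"gripper": 0.7},{"slide": [0.005,-0.003,0.08],"spin": -0.7,"gripper": 0.7},{"slide": [0.005,-0.003,0.106],"spin": -0.7,"gripper": 0.7},{"slide": [0.005,-0.003,0.106],"spin": -0.7,"gripper": 0.7},{"slide": [0.005,-0.003,0.106],"spin": -0.7,"gripper": 0.7},{"slide": [0.005,-0.003,0.106],"spin": -0.7,"gripper": 0.7}])

```text
t: 16.75
tool_pos: [0.3747, 0.3025, 0.1223]
tool_rot: [2.287, 2.153, 0.005]
contact_force: [1.0, -0.4, -0.3]
opening: 0.0725
grip_force: 0.0
```

```bash
python3 - <<'E'
from h import *
go(.3737,.3016,.1015,86.5)
E
```

```text
slide mm [-1.  -1.  20.8] spin 0.0 rows 1 yaw now 86.5 t 16.75 F [ 1.  -0.4 -0.3] op 72.5
```

arm_command(increments=[{"slide": [-0.001,-0.001,0.01],"spin": 0,"gripper": 0.7},{"slide": [-0.001,-0.001,0.017],"spin": 0,"gripper": 0.7},{"slide": [-0.001,-0.001,0.019],"spin": 0,"gripper": 0.7},{"slide": [-0.001,-0.001,0.019],"spin": 0,"gripper": 0.7},{"slide": [-0.001,-0.001,0.019],"spin": 0,"gripper": 0.7}])

```text
t: 17.17
tool_pos: [0.3723, 0.3016, 0.1014]
tool_rot: [2.286, 2.155, 0.0]
contact_force: [0.3, 0.0, 0.0]
opening: 0.073
grip_force: 0.0
```

arm_command(increments=[{"slide": [0,-0.001,0],"spin": 0,"gripper": 0.5},{"slide": [0,-0.001,0],"spin": 0,"gripper": 0.4},{"slide": [0,-0.001,0],"spin": 0,"gripper": 0.3},{"slide": [0,-0.001,0],"spin": 0,"gripper": 0.2},{"slide": [0,-0.001,0],"spin": 0,"gripper": 0.2}], newtons=30)

```text
t: 17.58
tool_pos: [0.3716, 0.3019, 0.1019]
tool_rot: [2.286, 2.155, 0.002]
contact_force: [-0.1, 0.6, 3.9]
opening: 0.061
grip_force: 33.7
```

arm_command(increments=[{"slide": [0,0,-0.002],"spin": 0,"gripper": 0.2},{"slide": [0,0,-0.006],"spin": 0,"gripper": 0.2},{"slide": [0,0,-0.02],"spin": 0,"gripper": 0.2},{"slide": [0,0,-0.06],"spin": 0,"gripper": 0.2},{"slide": [0,0,-0.1],"spin": 0,"gripper": 0.2},{"slide": [0,0,-0.13],"spin": 0,"gripper": 0.2},{"slide": [0,0,-0.13],"spin": 0,"gripper": 0.2}])

```text
t: 18.17
tool_pos: [0.3741, 0.3033, 0.2394]
tool_rot: [2.284, 2.153, 0.021]
contact_force: [0.7, 1.0, 1.1]
opening: 0.0613
grip_force: 33.2
```

```bash
python3 - <<'E'
from h import *
go(.583,.17,.23,84)
E
```

```text
slide mm [-120.8  216.3   11. ] spin 2.6 rows 6 yaw now 86.6 t 18.17 F [0.7 1.  1.1] op 61.3
```

arm_command(increments=[{"slide": [-0.121,0.216,0.011],"spin": 2.6,"gripper": 0.2},{"slide": [-0.121,0.216,0.011],"spin": 2.6,"gripper": 0.2},{"slide": [-0.121,0.216,0.011],"spin": 2.6,"gripper": 0.2},{"slide": [-0.121,0.216,0.011],"spin": 2.6,"gripper": 0.2},{"slide": [-0.121,0.216,0.011],"spin": 2.6,"gripper": 0.2},{"slide": [-0.121,0.216,0.011],"spin": 2.6,"gripper": 0.2},{"slide": [-0.121,0.216,0.011],"spin": 2.6,"gripper": 0.2},{"slide": [-0.121,0.216,0.011],"spin": 2.6,"gripper": 0.2}])

```text
t: 18.83
tool_pos: [0.5805, 0.1665, 0.2189]
tool_rot: [-2.337, -2.098, 0.003]
contact_force: [-0.7, 0.7, 0.1]
opening: 0.0613
grip_force: 33.3
```

arm_command(increments=[{"slide": [0,0,0.0],"spin": 0,"gripper": 0.2},{"slide": [0,0,0.0],"spin": 0,"gripper": 0.2},{"slide": [0,0,0.0],"spin": 0,"gripper": 0.2}])

```text
t: 19.08
tool_pos: [0.5787, 0.1689, 0.2202]
tool_rot: [-2.333, -2.104, 0.0]
contact_force: [-0.6, -0.1, -0.7]
opening: 0.0612
grip_force: 33.3
```

```bash
python3 - <<'E'
from h import *
import pickle
d=grab("wrist"); pickle.dump(d,open("w9.pkl","wb")); o=status.get_obs()
p=o["tool_pos"]; print(p)
a=ortho(d,(.583,.279),.14,.17,.024,2500); 
cv2.imwrite("pics/w9.png",np.hstack([a,cv2.resize(d["frame"][30:,130:510,::-1],(437,425),interpolation=cv2.INTER_CUBIC)]))
E
```

```text
[0.57876424 0.1688941  0.22035568]
```

View pics/w9.png

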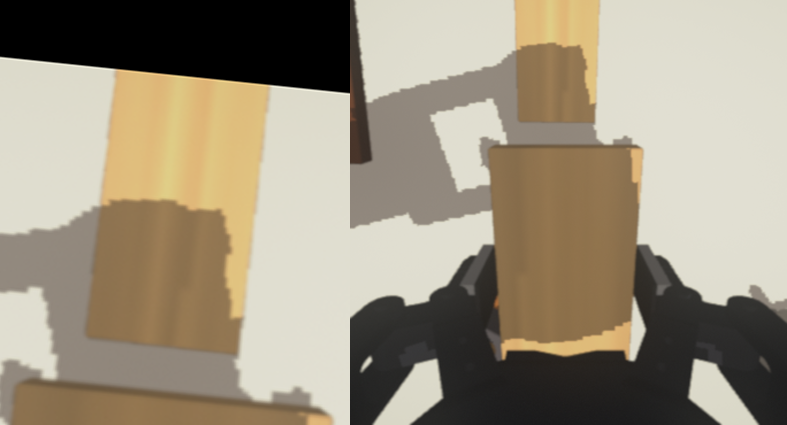

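The near pile edge runs (86,336)–(238,354) and its sides are at 83.3°, which puts the pile centre at about (0.584,0.280). The held board's far top edge is at (494,151)–(639,152).

```bash
python3 - <<'E'
from h import *
import pickle
d=pickle.load(open("w9.pkl","rb")); m=d["mount"]; c=m[:3,3]
for u,v,z in((494,151,.058),(639,152,.058),(489,146,.0699),(643,147,.0699)):
    u=130+(u-350)*380/437; v=30+v*370/425
    r=m[:3,:3]@np.array([(u-d["cx"])/d["f"],-(v-d["cy"])/d["f"],-1]); print((c+r*(z-c[2])/r[2]).round(4))
go(.584,.280,.13,83.3)
E
```

```text
[ 0.0535 -0.0279  0.058 ]
[0.0531 0.0297 0.058 ]
[ 0.0539 -0.0325  0.0699]
[0.0534 0.034  0.0699]
slide mm [111.   -6.2  90.4] spin 0.8 rows 4 yaw now 84.1 t 19.13 F [ 0.5 -0.4 -0.2] op 60.8
```

arm_command(increments=[{"slide": [0.1125,-0.0065,0.01],"spin": 0.8,"gripper": 0.2},{"slide": [0.1125,-0.0065,0.02],"spin": 0.8,"gripper": 0.2},{"slide": [0.1125,-0.0065,0.04],"spin": 0.8,"gripper": 0.2},{"slide": [0.1125,-0.0065,0.07],"spin": 0.8,"gripper": 0.2},{"slide": [0.1125,-0.0065,0.095],"spin": 0.8,"gripper": 0.2},{"slide": [0.1125,-0.0065,0.105],"spin": 0.8,"gripper": 0.2},{"slide": [0.1125,-0.0065,0.105],"spin": 0.8,"gripper": 0.2},{"slide": [0.1125,-0.0065,0.105],"spin": 0.8,"gripper": 0.2}])

```text
t: 19.8
tool_pos: [0.5848, 0.2807, 0.1157]
tool_rot: [-2.349, -2.086, -0.0]
contact_force: [-0.4, -0.2, -0.7]
opening: 0.0612
grip_force: 33.3
```

arm_command(increments=[{"slide": [0,0,0],"spin": 0,"gripper": 0.2},{"slide": [0,0,0],"spin": 0,"gripper": 0.2}])

```text
t: 19.97
tool_pos: [0.5864, 0.2808, 0.1181]
tool_rot: [2.348, 2.084, 0.006]
contact_force: [0.2, 0.1, 0.2]
opening: 0.0611
grip_force: 33.3
```

```bash
python3 - <<'E'
from h import *
go(.584+.0002,.280+.0015,.0939,83.3)
E
```

```text
slide mm [ 0.4 -2.4 24.2] spin -0.1 rows 1 yaw now 83.2 t 19.97 F [0.2 0.1 0.2] op 61.1
```

arm_command(increments=[{"slide": [0.0005,-0.002,0.01],"spin": 0,"gripper": 0.2},{"slide": [0.0005,-0.002,0.017],"spin": 0,"gripper": 0.2},{"slide": [0.0005,-0.002,0.02],"spin": 0,"gripper": 0.2},{"slide": [0.0005,-0.002,0.02],"spin": 0,"gripper": 0.2},{"slide": [0.0005,-0.002,0.02],"spin": 0,"gripper": 0.2}])

```text
t: 20.38
tool_pos: [0.5829, 0.2812, 0.0948]
tool_rot: [-2.349, -2.086, 0.001]
contact_force: [-0.3, 0.1, -0.8]
opening: 0.0607
grip_force: 33.3
```

arm_command(increments=[{"slide": [0,0,0.001],"spin": 0,"gripper": 0.2},{"slide": [0,0,0.002],"spin": 0,"gripper": 0.2},{"slide": [0,0,0.002],"spin": 0,"gripper": 0.2}])

```text
t: 20.63
tool_pos: [0.5833, 0.2814, 0.094]
tool_rot: [2.349, 2.086, 0.0]
contact_force: [-2.5, -1.0, 4.1]
opening: 0.061
grip_force: 33.8
```

arm_command(increments=[{"slide": [0,0,0],"spin": 0,"gripper": 0.5},{"slide": [0,0,0],"spin": 0,"gripper": 0.6},{"slide": [0,0,0],"spin": 0,"gripper": 0.7},{"slide": [0,0,-0.005],"spin": 0,"gripper": 0.8},{"slide": [0,0,-0.02],"spin": 0,"gripper": 1},{"slide": [0,0,-0.06],"spin": 0,"gripper": 1},{"slide": [0,0,-0.1],"spin": 0,"gripper": 1},{"slide": [0,0,-0.14],"spin": 0,"gripper": 1}])

```text
t: 21.3
tool_pos: [0.5827, 0.2812, 0.2358]
tool_rot: [-2.349, -2.086, 0.0]
contact_force: [0.9, 0.2, 0.5]
opening: 0.0853
grip_force: 0.0
```

```bash
python3 - <<'E'
from h import *
go(.373,.265,.22,83.5)
E
```

```text
slide mm [ -40.9 -206.3   15.8] spin -0.3 rows 6 yaw now 83.2 t 21.3 F [0.9 0.2 0.5] op 85.3
```

No picture views are left, so checks from here on are numeric: I fit rectangle outlines to image edges.

arm_command(increments=[{"slide": [-0.041,-0.206,0.016],"spin": -0.3,"gripper": 1},{"slide": [-0.041,-0.206,0.016],"spin": -0.3,"gripper": 1},{"slide": [-0.041,-0.206,0.016],"spin": -0.3,"gripper": 1},{"slide": [-0.041,-0.206,0.016],"spin": -0.3,"gripper": 1},{"slide": [-0.041,-0.206,0.016],"spin": -0.3,"gripper": 1},{"slide": [-0.041,-0.206,0.016],"spin": -0.3,"gripper": 1},{"slide": [-0.041,-0.206,0.016],"spin": -0.3,"gripper": 1},{"slide": [-0.041,-0.206,0.016],"spin": -0.3,"gripper": 1}])

```text
t: 21.97
tool_pos: [0.3743, 0.2653, 0.219]
tool_rot: [2.342, 2.092, 0.005]
contact_force: [-0.2, -0.4, 0.7]
opening: 0.0855
grip_force: 0.0
```

arm_command(increments=[{"slide": [0,0,0],"spin": 0,"gripper": 0.85},{"slide": [0,0,0],"spin": 0,"gripper": 0.85},{"slide": [0,0,0],"spin": 0,"gripper": 0.85}])

```text
t: 22.22
tool_pos: [0.375, 0.2652, 0.2181]
tool_rot: [2.344, 2.091, 0.001]
contact_force: [0.2, -0.1, 1.0]
opening: 0.0791
grip_force: 0.0
```

```bash
cat >> h.py <<'E'
def fit(d,c,w,h,z,ang,sides=(0,1,2,3)):
    "best rectangle (half sizes w,h; y axis at ang deg) by edge strength; returns c, ang, score"
    from scipy.optimize import differential_evolution as DE
    g=cv2.GaussianBlur(d["frame"].astype(np.float32),(0,0),1.0)
    W=np.linalg.inv(d["c2w"]); t=np.linspace(-.93,.93,50)
    L=[(np.c_[t*w,-h+0*t],(0,-1)),(np.c_[w+0*t,t*h],(1,0)),(np.c_[t*w,h+0*t],(0,1)),(np.c_[-w+0*t,t*h],(-1,0))]
    L=[L[i] for i in sides]
    def smp(P,p):
        a=np.radians(ang+p[2]-90); r=np.array([[np.cos(a),-np.sin(a)],[np.sin(a),np.cos(a)]])
        q=P@r.T+np.array(c)+p[:2]/1e3; q=np.c_[q,np.full(len(q),z),np.ones(len(q))]@W.T
        return cv2.remap(g,np.float32(d["cx"]-d["f"]*q[:,0]/q[:,2])[None],np.float32(d["cy"]+d["f"]*q[:,1]/q[:,2])[None],cv2.INTER_LINEAR)[0]
    def cost(p): return -sum(np.minimum(np.abs(smp(P-np.array(n)*.001,p)-smp(P+np.array(n)*.001,p)).sum(1),60).mean() for P,n in L)
    r=DE(cost,[(-12,12),(-12,12),(-5,5)],seed=0,tol=1e-6,maxiter=150)
    return (np.array(c)+r.x[:2]/1e3).round(4),round(ang+r.x[2],2),round(-r.fun,1)
E
python3 - <<'E'
from h import *
import pickle
d=pickle.load(open("w5.pkl","rb")); print("old tile",fit(d,(.3739,.2956),.033,.075,.032,83.5))
d=grab("wrist"); pickle.dump(d,open("w10.pkl","wb"))
print("tile",fit(d,(.3739,.2956),.033,.075,.032,83.5))
print("board",fit(d,(.584,.281),.031,.055,.036,83.3))
t=grab("top"); print("board top",fit(t,(.584,.281),.031,.055,.036,83.3)); print("tile top",fit(t,(.3739,.2956),.033,.075,.032,83.5))
go(.3739,.2956,.13,83.5)
E
```

```text
old tile (array([0.3725, 0.2967]), np.float64(84.29), np.float64(208.6))
tile (array([0.374 , 0.2954]), np.float64(83.44), np.float64(228.3))
board (array([0.5828, 0.2817]), np.float64(83.43), np.float64(239.2))
board top (array([0.5749, 0.2751]), np.float64(83.4), np.float64(69.4))
tile top (array([0.37  , 0.2847]), np.float64(85.37), np.float64(62.7))
slide mm [30.3 -4.1 87.5] spin -0.0 rows 3 yaw now 83.5 t 22.32 F [-0.2 -0.5 -0.5] op 79.1
```

arm_command(increments=[{"slide": [0.03,-0.004,0.04],"spin": 0,"gripper": 0.8},{"slide": [0.03,-0.004,0.075],"spin": 0,"gripper": 0.8},{"slide": [0.03,-0.004,0.1],"spin": 0,"gripper": 0.8},{"slide": [0.03,-0.004,0.11],"spin": 0,"gripper": 0.8},{"slide": [0.03,-0.004,0.11],"spin": 0,"gripper": 0.8},{"slide": [0.03,-0.004,0.11],"spin": 0,"gripper": 0.8},{"slide": [0.03,-0.004,0.11],"spin": 0,"gripper": 0.8}])

```text
t: 22.9
tool_pos: [0.3746, 0.2958, 0.1094]
tool_rot: [2.343, 2.091, 0.006]
contact_force: [0.2, 0.5, -0.2]
opening: 0.0769
grip_force: 0.0
```

```bash
python3 - <<'E'
from h import *
import pickle
go(.374,.2954,.0875,83.4)
print("pile w2",fit(pickle.load(open("w2.pkl","rb")),(.583,.28),.031,.055,.024,83.4))
print("pile w9",fit(pickle.load(open("w9.pkl","rb")),(.5836,.28),.031,.055,.024,83.4,(0,)))
print("rack w1",fit(pickle.load(open("w1.pkl","rb")),(.588,-.308),.048,.095,.028,80.1))
E
```

```text
slide mm [-0.5 -0.6 21.9] spin 0.1 rows 1 yaw now 83.5 t 22.9 F [ 0.2  0.5 -0.2] op 76.9
pile w2 (array([0.5843, 0.2785]), np.float64(83.39), np.float64(184.1))
pile w9 (array([0.5858, 0.2796]), np.float64(83.05), np.float64(41.7))
rack w1 (array([ 0.5893, -0.3001]), np.float64(79.66), np.float64(146.4))
```

arm_command(increments=[{"slide": [-0.0005,-0.001,0.01],"spin": 0,"gripper": 0.8},{"slide": [-0.0005,-0.001,0.017],"spin": 0,"gripper": 0.8},{"slide": [-0.0005,-0.001,0.02],"spin": 0,"gripper": 0.8},{"slide": [-0.0005,-0.001,0.02],"spin": 0,"gripper": 0.8},{"slide": [-0.0005,-0.001,0.02],"spin": 0,"gripper": 0.8}])

```text
t: 23.32
tool_pos: [0.3719, 0.2947, 0.0871]
tool_rot: [-2.344, -2.092, 0.001]
contact_force: [0.2, -0.1, -0.1]
opening: 0.0765
grip_force: 0.0
```

arm_command(increments=[{"slide": [0,0.002,0],"spin": 0,"gripper": 0.7},{"slide": [0,0.002,0],"spin": 0,"gripper": 0.6},{"slide": [0,0.002,0],"spin": 0,"gripper": 0.5},{"slide": [0,0.002,0],"spin": 0,"gripper": 0.4},{"slide": [0,0.002,0],"spin": 0,"gripper": 0.3},{"slide": [0,0.002,0],"spin": 0,"gripper": 0.3}], newtons=40)

```text
t: 23.82
tool_pos: [0.3745, 0.2949, 0.088]
tool_rot: [2.343, 2.092, 0.002]
contact_force: [-1.0, 0.6, 5.1]
opening: 0.065
grip_force: 45.0
```

arm_command(increments=[{"slide": [0,0,-0.002],"spin": 0,"gripper": 0.3},{"slide": [0,0,-0.006],"spin": 0,"gripper": 0.3},{"slide": [0,0,-0.02],"spin": 0,"gripper": 0.3},{"slide": [0,0,-0.06],"spin": 0,"gripper": 0.3},{"slide": [0,0,-0.1],"spin": 0,"gripper": 0.3},{"slide": [0,0,-0.14],"spin": 0,"gripper": 0.3},{"slide": [0,0,-0.17],"spin": 0,"gripper": 0.3},{"slide": [0,0,-0.18],"spin": 0,"gripper": 0.3}])

```text
t: 24.48
tool_pos: [0.3755, 0.2955, 0.2731]
tool_rot: [2.342, 2.091, 0.014]
contact_force: [0.5, 0.4, -0.9]
opening: 0.0645
grip_force: 46.0
```

```bash
python3 - <<'E'
from h import *
go(.45,0,.27,82)
E
```

```text
slide mm [-285.2  107.3    2.4] spin 1.5 rows 8 yaw now 83.5 t 24.48 F [ 0.5  0.4 -0.9] op 64.5
```

arm_command(increments=[{"slide": [-0.285,0.107,0.002],"spin": 3,"gripper": 0.3},{"slide": [-0.285,0.107,0.002],"spin": 3,"gripper": 0.3},{"slide": [-0.285,0.107,0.002],"spin": 3,"gripper": 0.3},{"slide": [-0.285,0.107,0.002],"spin": 3,"gripper": 0.3},{"slide": [-0.285,0.107,0.002],"spin": 3,"gripper": 0.3},{"slide": [-0.285,0.107,0.002],"spin": 3,"gripper": 0.3},{"slide": [-0.285,0.107,0.002],"spin": 3,"gripper": 0.3},{"slide": [-0.285,0.107,0.002],"spin": 3,"gripper": 0.3}])

```text
t: 25.15
tool_pos: [0.4479, -0.005, 0.2633]
tool_rot: [-2.402, -2.024, 0.005]
contact_force: [-0.6, 0.1, -2.2]
opening: 0.0642
grip_force: 46.0
```

```bash
python3 - <<'E'
from h import *
go(.44,-.33,.27,80)
E
```

```text
slide mm [-321.7   47.4   -6.1] spin 0.2 rows 8 yaw now 80.2 t 25.15 F [-0.6  0.1 -2.2] op 64.2
```

arm_command(increments=[{"slide": [-0.322,0.047,-0.006],"spin": 0,"gripper": 0.3},{"slide": [-0.322,0.047,-0.006],"spin": 0,"gripper": 0.3},{"slide": [-0.322,0.047,-0.006],"spin": 0,"gripper": 0.3},{"slide": [-0.322,0.047,-0.006],"spin": 0,"gripper": 0.3},{"slide": [-0.322,0.047,-0.006],"spin": 0,"gripper": 0.3},{"slide": [-0.322,0.047,-0.006],"spin": 0,"gripper": 0.3},{"slide": [-0.322,0.047,-0.006],"spin": 0,"gripper": 0.3},{"slide": [-0.322,0.047,-0.006],"spin": 0,"gripper": 0.3}])

```text
t: 25.82
tool_pos: [0.4401, -0.3283, 0.2689]
tool_rot: [-2.397, -2.026, 0.001]
contact_force: [0.8, 0.7, -1.3]
opening: 0.0646
grip_force: 46.0
```

arm_command(increments=[{"slide": [0,0,0],"spin": 0,"gripper": 0.3},{"slide": [0,0,0],"spin": 0,"gripper": 0.3},{"slide": [0,0,0],"spin": 0,"gripper": 0.3}])

```text
t: 26.07
tool_pos: [0.4407, -0.3254, 0.2692]
tool_rot: [-2.395, -2.027, -0.0]
contact_force: [-0.5, 0.8, -1.4]
opening: 0.0647
grip_force: 46.0
```

```bash
python3 - <<'E'
from h import *
import pickle
d=grab("wrist"); pickle.dump(d,open("w11.pkl","wb"))
go(.5885,-.308,.14,80.1)
# rectified rack, profiles of brightness: bars run along rack x, rails along rack y
for nm,dd in(("w11",d),("w1",pickle.load(open("w1.pkl","rb")))):
    a=ortho(dd,(.5885,-.308),.15,.25,.028,1000,np.radians(-9.9)); g=a.astype(int).sum(2)/3
    m=(np.abs(a.astype(int).max(2)-a.min(2))<60)
    print(nm,"cols"); print(np.median(g[50:200:1],0)[::3].astype(int).tolist())
    print("rows"); print(np.median(g[:,55:95],1)[::3].astype(int).tolist())
E
```

```text
slide mm [ 40.6 143.  129.4] spin 0.4 rows 5 yaw now 80.5 t 26.12 F [ 0.6  0.  -2.1] op 65.1
w11 cols
[133, 133, 133, 129, 175, 213, 193, 132, 111, 158, 169, 184, 187, 189, 189, 187, 188, 191, 188, 193, 194, 192, 192, 189, 191, 192, 193, 195, 190, 191, 188, 186, 188, 182, 149, 138, 200, 143, 127, 157, 186, 213, 213, 213, 213, 213, 213, 213, 213, 213]
rows
[209, 210, 210, 210, 210, 210, 211, 211, 211, 211, 211, 211, 212, 175, 167, 144, 212, 212, 212, 212, 171, 167, 200, 213, 213, 213, 211, 143, 168, 209, 213, 213, 213, 152, 138, 168, 206, 213, 213, 195, 132, 135, 167, 212, 214, 213, 147, 146, 145, 168, 212, 214, 192, 132, 205, 145, 169, 208, 212, 136, 176, 207, 138, 168, 213, 166, 139, 211, 201, 138, 169, 212, 214, 214, 214, 214, 214, 214, 214, 214, 214, 214, 214, 214]
w1 cols
[195, 195, 195, 195, 195, 195, 195, 195, 195, 167, 160, 162, 176, 179, 177, 177, 173, 177, 174, 173, 176, 176, 176, 173, 176, 179, 174, 175, 175, 176, 175, 176, 177, 175, 176, 178, 168, 146, 115, 146, 158, 186, 193, 193, 193, 192, 192, 192, 192, 192]
rows
[192, 192, 192, 192, 193, 193, 193, 193, 193, 193, 193, 193, 193, 168, 158, 139, 193, 193, 193, 193, 162, 159, 170, 194, 194, 194, 191, 143, 161, 175, 194, 194, 194, 167, 135, 163, 184, 194, 194, 192, 131, 133, 163, 186, 194, 194, 172, 121, 136, 163, 186, 195, 192, 131, 142, 143, 162, 188, 195, 172, 122, 171, 140, 161, 187, 193, 139, 142, 186, 136, 160, 188, 195, 195, 195, 195, 195, 195, 195, 195, 195, 195, 195, 195]
```

arm_command(increments=[{"slide": [0.0395,0.143,0.04],"spin": 0.4,"gripper": 0.3},{"slide": [0.0395,0.143,0.08],"spin": 0.4,"gripper": 0.3},{"slide": [0.0395,0.143,0.11],"spin": 0.4,"gripper": 0.3},{"slide": [0.0395,0.143,0.13],"spin": 0.4,"gripper": 0.3},{"slide": [0.0395,0.143,0.144],"spin": 0.4,"gripper": 0.3},{"slide": [0.0395,0.143,0.144],"spin": 0.4,"gripper": 0.3},{"slide": [0.0395,0.143,0.144],"spin": 0.4,"gripper": 0.3},{"slide": [0.0395,0.143,0.144],"spin": 0.4,"gripper": 0.3}])

```text
t: 26.78
tool_pos: [0.5888, -0.3096, 0.1275]
tool_rot: [-2.403, -2.023, 0.001]
contact_force: [-0.3, 0.3, -1.4]
opening: 0.0646
grip_force: 46.1
```

```bash
python3 - <<'E'
from h import *
go(.5883,-.309,.101,80.1)
E
```

```text
slide mm [ 0.5 -0.6 26.5] spin 0.1 rows 1 yaw now 80.2 t 26.78 F [-0.3  0.3 -1.4] op 64.6
```

arm_command(increments=[{"slide": [0.0005,-0.0005,0.01],"spin": 0,"gripper": 0.3},{"slide": [0.0005,-0.0005,0.018],"spin": 0,"gripper": 0.3},{"slide": [0.0005,-0.0005,0.022],"spin": 0,"gripper": 0.3},{"slide": [0.0005,-0.0005,0.0255],"spin": 0,"gripper": 0.3},{"slide": [0.0005,-0.0005,0.0255],"spin": 0,"gripper": 0.3},{"slide": [0.0005,-0.0005,0.0255],"spin": 0,"gripper": 0.3}])

```text
t: 27.28
tool_pos: [0.5883, -0.3102, 0.1019]
tool_rot: [2.405, 2.021, 0.0]
contact_force: [0.2, 1.0, -0.9]
opening: 0.0649
grip_force: 46.1
```

arm_command(increments=[{"slide": [0,0,0.001],"spin": 0,"gripper": 0.3},{"slide": [0,0,0.002],"spin": 0,"gripper": 0.3},{"slide": [0,0,0.002],"spin": 0,"gripper": 0.3}])

```text
t: 27.53
tool_pos: [0.5886, -0.3101, 0.0998]
tool_rot: [2.405, 2.022, 0.0]
contact_force: [-0.5, 0.8, -1.4]
opening: 0.0645
grip_force: 46.1
```

arm_command(increments=[{"slide": [0.001,0,0.0005],"spin": 0,"gripper": 0.3},{"slide": [0.001,0,0.001],"spin": 0,"gripper": 0.3},{"slide": [0.001,0,0.0015],"spin": 0,"gripper": 0.3},{"slide": [0.001,0,0.0015],"spin": 0,"gripper": 0.3}])

```text
t: 27.87
tool_pos: [0.5886, -0.309, 0.0981]
tool_rot: [-2.404, -2.022, 0.0]
contact_force: [0.6, 0.4, -1.5]
opening: 0.0647
grip_force: 46.1
```

arm_command(increments=[{"slide": [0,0,0.0005],"spin": 0,"gripper": 0.3},{"slide": [0,0,0.001],"spin": 0,"gripper": 0.3},{"slide": [0,0,0.001],"spin": 0,"gripper": 0.3}])

```text
t: 28.12
tool_pos: [0.5889, -0.3091, 0.0981]
tool_rot: [2.404, 2.022, 0.0]
contact_force: [-3.0, 1.7, 2.9]
opening: 0.0648
grip_force: 46.7
```

arm_command(increments=[{"slide": [0,0,0],"spin": 0,"gripper": 0.6},{"slide": [0,0,0],"spin": 0,"gripper": 0.7},{"slide": [0,0,0],"spin": 0,"gripper": 0.8},{"slide": [0,0,-0.005],"spin": 0,"gripper": 1},{"slide": [0,0,-0.02],"spin": 0,"gripper": 1},{"slide": [0,0,-0.06],"spin": 0,"gripper": 1},{"slide": [0,0,-0.1],"spin": 0,"gripper": 1},{"slide": [0,0,-0.14],"spin": 0,"gripper": 1}])

```text
t: 28.78
tool_pos: [0.5884, -0.3089, 0.2398]
tool_rot: [2.405, 2.022, 0.0]
contact_force: [1.1, -0.5, 0.2]
opening: 0.0856
grip_force: 0.0
```

arm_command(increments=[{"slide": [-0.04,0,-0.02],"spin": 0,"gripper": 1},{"slide": [-0.04,0,-0.02],"spin": 0,"gripper": 1},{"slide": [-0.04,0,-0.02],"spin": 0,"gripper": 1},{"slide": [-0.04,0,-0.02],"spin": 0,"gripper": 1}])

```text
t: 29.12
tool_pos: [0.5815, -0.3485, 0.2576]
tool_rot: [-2.405, -2.021, -0.001]
contact_force: [0.6, -0.2, -0.7]
opening: 0.0854
grip_force: 0.0
```

```bash
python3 - <<'E'
from h import *
import pickle
d=grab("wrist"); pickle.dump(d,open("w12.pkl","wb"))
print("tile on rack",fit(d,(.5885,-.309),.033,.075,.042,80.1))
a=ortho(d,(.5885,-.309),.15,.25,.028,1000,np.radians(-9.9)).astype(int).sum(2)/3
print(np.median(a[:,55:95],1)[::3].astype(int).tolist()); print(np.median(a[60:190],0)[::3].astype(int).tolist())
go(.582,.25,.27,83.3)
E
```

```text
tile on rack (array([ 0.5908, -0.3064]), np.float64(78.87), np.float64(176.8))
[191, 191, 191, 192, 192, 192, 192, 192, 193, 193, 193, 193, 194, 155, 142, 179, 165, 124, 124, 124, 123, 123, 123, 123, 123, 122, 122, 122, 122, 122, 121, 122, 121, 121, 121, 121, 121, 121, 121, 121, 120, 120, 120, 120, 120, 120, 120, 120, 120, 120, 120, 120, 120, 120, 120, 120, 120, 121, 162, 131, 159, 185, 197, 198, 198, 198, 198, 196, 156, 149, 164, 196, 196, 196, 197, 197, 196, 197, 197, 196, 197, 196, 196, 196]
[195, 195, 195, 194, 194, 194, 194, 191, 144, 117, 92, 90, 115, 119, 112, 121, 121, 121, 121, 120, 120, 120, 120, 120, 121, 121, 121, 121, 121, 121, 122, 122, 122, 122, 123, 123, 128, 151, 120, 137, 157, 182, 195, 195, 196, 196, 196, 196, 196, 196]
slide mm [ 589.  -102.1  -12.8] spin -3.2 rows 15 yaw now 80.1 t 29.17 F [-0.1  0.1 -0.1] op 85.1
```

```bash
python3 - <<'E'
from h import *
import pickle
d=pickle.load(open("w10.pkl","rb")); print(fit(d,(.584,.281),.031,.055,.036,83.3))
d["frame"]=cv2.imread("pics/w8.png")[:,:,::-1].copy()
T=np.eye(4);T[:3,:3]=R.from_rotvec([2.301,2.139,0]).as_matrix();T[:3,3]=[.3762,.2964,.2262];d["c2w"]=T@d["mount"]
print("pile w8",fit(d,(.584,.281),.031,.055,.024,83.3))
d=pickle.load(open("w12.pkl","rb")); print("rack tile sides",fit(d,(.5885,-.309),.033,.075,.042,80.1,(1,3)),fit(d,(.5885,-.309),.033,.075,.042,80.1,(0,2)))
t=grab("top");print("tile top cam",fit(t,(.5885,-.309),.033,.075,.042,80.1))
o=status.get_obs();print(o["t"],o["contact_force"])
E
```

```text
(array([0.5828, 0.2817]), np.float64(83.43), np.float64(239.2))
pile w8 (array([0.5832, 0.2805]), np.float64(83.48), np.float64(226.1))
rack tile sides (array([ 0.588 , -0.3125]), np.float64(80.62), np.float64(62.8)) (array([ 0.5954, -0.3073]), np.float64(78.63), np.float64(118.3))
tile top cam (array([ 0.5959, -0.3103]), np.float64(78.2), np.float64(55.9))
29.2167 [ 0.63829986 -0.6029505  -0.4248106 ]
```

```bash
python3 -c "
from station import order; print(order.finish_job())"
```

```text
the job is handed in; nothing more can be done
None
```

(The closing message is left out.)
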